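Seal check of a stoppered sample bottle

TASK

One bottle in the block on the desk, the tall one, has its stopper standing proud: press the stopper fully home while the bottle stands in its hole, then draw the bottle straight up until it is clear of the block, and only then tip it over onto its side in the air, about level, as for checking the seal. Finish while holding it there, still, gripped between the fingers at least 20 cm above the desk and touching nothing else, with the stopper still home; do not put it down or let go. Leave the short bottles and the other things on the desk where they are.

Things in the scene. Friction and masses are not known exactly. Their poses are not given: they have to be found in the camera images.
- tall_bottle: the tall round bottle, the only tall one in the block: body 110 mm high and 34 mm in diameter, white, with a paper band near the top, 80 to 160 g. Origin at the centre of its underside, z along the bottle to the stopper. It starts upright in a hole, underside 10 mm above the desk, 70 mm of its body above the block, 1.5 mm play all round, in any of the three holes
- bottle_mid (a point): point on the tall bottle's axis half way up its body, 55 mm above its underside
- stopper_top (a point): centre of the flat top of the tall bottle's stopper. The stopper is a grey disc 26 mm in diameter (narrower than the body) and 12 mm thick on a thin shank; home, its top is 12 mm above the body's upper edge, at the start 5 to 8 mm higher than that
- stopper (a joint): how far (m) the tall bottle's stopper has been pressed in: 0 to 0.003 at the start, 0.008 fully home. It slides along the bottle's axis against about 8 N of friction, stops hard when home and stays where it is left; only a pull of more than 8 N would draw it out again
- rack: the fixed grey block that holds the bottles, 85 x 250 x 50 mm high, holes 37 mm wide and 40 mm deep in a row along its y, at y = -80, 0 and +80 mm. Origin at the centre of its underside, on the desk
- short_bottle_a: a short bottle in the block, body 75 mm high, 34 mm in diameter, white, with a paper band near the top, its 26 mm stopper fixed and home (87 mm in all, top 97 mm above the desk). Origin at the centre of its underside
- short_bottle_b: a second short bottle just like the first
- tape_roll: a loose roll of paper tape lying flat on the desk, 60 mm in diameter, 22 mm high, origin at the centre of its underside
- gel_bottle: a clear hand gel bottle standing on the desk, 60 mm in diameter, 130 mm high, origin at the centre of its underside
- thermometer: a white pistol-shaped infrared thermometer lying on its side, barrel 120 x 36 x 36 mm along its x, grip 90 mm long to +y, origin under the barrel's centre
Things that resemble listed ones, but are neither listed nor needed, are in the scene too. Leave any green look-alike of the short_bottle_b alone.

How it is judged:
On the way, in this order (a step that is already met when the one before it is completed fails the run):
1. the stopper is pressed home while the bottle stands in its hole (value of joint stopper above 0.0065 m and z of tall_bottle in the frame of rack below 0.022 m), for 0.2 s.
2. the bottle is drawn up clear of the block, still about upright (within 25 degrees) (height (world z) of tall_bottle above 0.055 m and angle between tall_bottle's own z axis and vertical below 0.44 rad), for 0.1 s.
At the end, for the whole second after the job is handed in: The tall bottle is held by the fingers (more than 1 N), on its side within 25 degrees of level, its middle more than 190 mm above the desk, still (under 30 mm/s), touching neither the block nor any other thing, with its stopper home (pressed in more than 6.5 of 8 mm) (value of joint stopper above 0.0065 m and angle between tall_bottle's own z axis and vertical between 1.13 and 2.01 rad and height (world z) of bottle_mid above 0.19 m and contact force between the fingers and tall_bottle above 1 N and linear speed of tall_bottle below 0.03 m/s and contact force between tall_bottle and rack below 0.1 N and contact force between tall_bottle and short_bottle_a below 0.1 N and contact force between tall_bottle and short_bottle_b below 0.1 N and contact force between tall_bottle and tape_roll below 0.1 N and contact force between tall_bottle and gel_bottle below 0.1 N and contact force between tall_bottle and thermometer below 0.1 N); the arm keeps its last pose, push and grip.
It fails at once if the short bottle a is shifted more than 25 mm or tipped over (distance of short_bottle_a from where it was at the start of the episode above 0.025 m or angle between short_bottle_a's own z axis and vertical above 0.35 rad).
It fails at once if the short bottle b is shifted more than 25 mm or tipped over (distance of short_bottle_b from where it was at the start of the episode above 0.025 m or angle between short_bottle_b's own z axis and vertical above 0.35 rad).
It fails at once if the tape roll is shifted more than 25 mm or tipped over (distance of tape_roll from where it was at the start of the episode above 0.025 m or angle between tape_roll's own z axis and vertical above 0.35 rad).
It fails at once if the gel bottle is shifted more than 25 mm or tipped over (distance of gel_bottle from where it was at the start of the episode above 0.025 m or angle between gel_bottle's own z axis and vertical above 0.35 rad).
It fails at once if the thermometer is shifted more than 25 mm or tipped over (distance of thermometer from where it was at the start of the episode above 0.025 m or angle between thermometer's own z axis and vertical above 0.35 rad).
It also fails if it takes over 50 s, if anything falls off the work surface, if the arm or the gripper's body presses on something with over 40 N, if the wrist force passes 120 N, or if a joint passes its speed limit or range.

ROBOT

A 7-joint arm with a two-finger parallel gripper is mounted at the origin on the work surface. World frame = base frame: x ahead of the robot, y to its left, z up, the work surface at z = 0. Lengths are in m, angles in rad, forces in N, time in s.
With the tool pointing down it reaches from about 0.425 to 0.875 m from the base axis. Payload 4.7 kg.
Tool frame: the origin (TCP) lies midway between the tips of the shut fingers; the grasp point (between the pads) lies 19 mm behind it; z points along the fingers, y is the line along which they close (so a half turn about z gives the same grasp; the last joint's range is limited). The gripper opens to 87 mm and grips with 3 to 60 N. Pads are 19 mm wide; open, the fingers measure 117 mm over their backs; the gripper's body (75 mm by 190 mm) begins 51 mm behind the grasp point.
Start: joints at [-1.202, 0.321, -0.07, 1.45, 0.023, 1.371, -0.057], TCP at [0.226, 0.61, 0.223] pointing down, gripper open.
Joint ranges: [-2.86, 2.86], [-0.3, 2.09], [-1.38, 1.24], [0.06, 2.45], [-1.56, 4.7], [0.09, 2.05], [-2.69, 2.69]. Speed limits (rad/s): [2.57, 2.57, 3.14, 3.14, 3.14, 3.14, 3.14].

INTERFACE

Orientations are given as a 3x3 rotation matrix whose columns are the frame's x, y, z axes.
In Python, from plant import get_obs, capture, calibration, ctrl gives the robot as it stands. The module is installed in compiled form; this text tells all that it offers.
- The arm moves only by the shell command python3 -m creep 'ROWS' [FORCE]. ROWS is JSON, one flat list of numbers, 7 for each row, row after row: the shift along the tool's x, y, z in m, then the turn, a rotation vector about the tool's x, y, z in degrees, then the opening, from -1 (shut) to 1 (fully open). In form: [x, y, z, rx, ry, rz, jaw, x, y, z, rx, ry, rz, jaw, ...]. A call has 1 to 12 rows; each row is the pose to reach, as a shift and turn from the pose commanded when the call began, along the tool's axes at that moment; what a row does not reach only later rows make up. A row lasts 1/12 s, in which the tool goes at most 41.7 mm and 7.16 degrees, less where a joint would pass 70% of its speed; a pose out of reach is approached as far as the arm can. A call with a gripper value outside its range is refused whole. The fingers move at their own pace and stop on an object; FORCE is the grip in N (left out, the last holds). Time passes only in rows, so rows that repeat a pose let the fingers close. It gives the time, the measured TCP pose, the force, the opening and the grip force at its end, in the units of the state.
- get_obs(): the state, without advancing time (a new reading comes with each control period).
- capture(name): name is "scene" or "top" or "wrist"; returns the picture (400x640x3 uint8, red, green, blue); there is no depth.
- calibration(name): a dict with "K" (3x3 intrinsics, pixels), "distortion" ([k1, k2, p1, p2, k3] as OpenCV has them; the pictures are not rectified), "xyz" and "rotation" of the camera in the world. Camera axes: x right, y down, z forward; pixel columns grow to the right and rows downward; lengths in m; the calibration is good to about 2 mm. A picture is of the moment at which its call begins: read the wrist's pose just before it. calibration takes no time and is no camera call; for the wrist camera it gives the pose at the moment of the call.
- ctrl.finish_job(): hands the job in; it is judged then, once.
The state is a dict: "time": time; "joint_positions": joint angles; "qvel": joint speeds; "joint_torque": joint torques, N m; "ee_pos": TCP position; "orientation": TCP orientation; "force": force on the tool from outside, world axes, zero at the start; "moment": the same for the moment, N m; "gripper_width": opening from 0.0 (shut) to 1.0 (fully open); "finger_force": force on a finger pad.
Only numpy, scipy, OpenCV 4.12 (cv2) and the standard library are available. Lean on these libraries where they do the work, as an engineer would, in place of code of your own. Each camera call takes 0.05 s, during which the arm holds its last target. There are 200 camera calls.

## Working session

There is one attempt and no reset: what is moved stays moved. The work goes in short steps, Python scripts to look and compute and a shell command to move; the robot and the scene stay as the last step left them, time stands still between calls to the robot, and variables do not carry over. Pictures are saved under pics/ and viewed, at most 10 in all, crops included, and the job is handed in when it is done.

```bash
mkdir -p pics; python3 - <<'E'
from plant import *
import cv2, numpy as np
o=get_obs(); print(o['time'],o['ee_pos'],np.round(o['orientation'],3),o['gripper_width'])
for n in('scene','top'):
    c=calibration(n);print(n,np.round(c['K'],1),c['distortion'],np.round(c['xyz'],3),np.round(c['rotation'],3))
    cv2.imwrite(f'pics/{n}0.png',capture(n)[:,:,::-1])
E
```

```text
0.0 [0.22564667 0.60897943 0.22144013] [[-0.938  0.347 -0.001]
 [ 0.347  0.938 -0.002]
 [-0.    -0.002 -1.   ]] 0.9965314173620908
scene [[450.9   0.  323.2]
 [  0.  450.9 200. ]
 [  0.    0.    1. ]] [0.02818314 0.         0.         0.         0.        ] [1.474 0.736 0.823] [[-0.619  0.397 -0.678]
 [ 0.785  0.316 -0.532]
 [ 0.003 -0.862 -0.507]]
top [[383.8   0.  318.4]
 [  0.  383.8 195.1]
 [  0.    0.    1. ]] [0.01470358 0.         0.         0.         0.        ] [ 0.485 -0.01   1.082] [[-0.028 -0.998  0.058]
 [-1.     0.028  0.007]
 [-0.008 -0.058 -0.998]]
```

View pics/scene0.png

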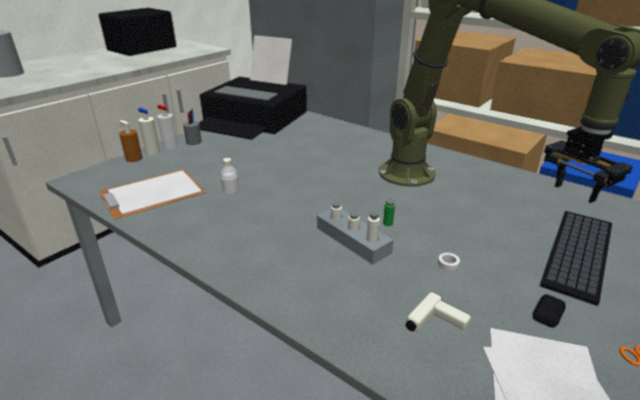

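View pics/top0.png

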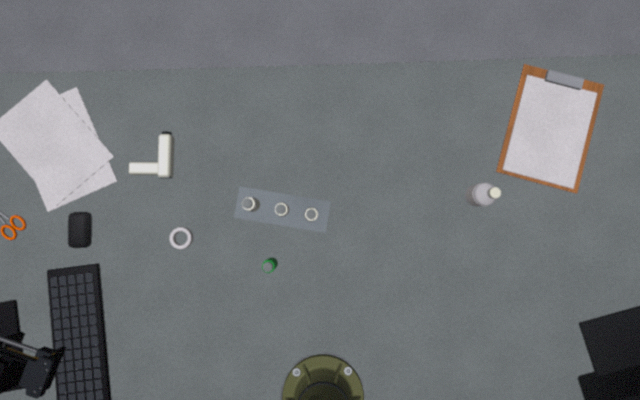

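The block is at top (235-330, 187-232). Candidates for the tall bottle:
- scene (373,228) / top (250,204): tallest, white.
- scene (354,221) / top (281,209) and scene (336,211) / top (311,214): short ones.
- scene (388,213) / top (270,265): green look-alike outside the block.

The first fits. I'll confirm it in a crop and measure.

```bash
cat > h.py <<'E'
from plant import *
import cv2, numpy as np
def ray(n,uv,c=None):
    c=c or calibration(n)
    p=cv2.undistortPoints(np.array([[uv]],float),np.array(c['K']),np.array(c['distortion']))[0,0]
    return np.array(c['xyz']),np.array(c['rotation'])@np.array([p[0],p[1],1])
def onz(n,uv,z,c=None):
    o,d=ray(n,uv,c); return o+d*(z-o[2])/d[2]
E
python3 - <<'E'
from h import *
t=cv2.imread('pics/top0.png');s=cv2.imread('pics/scene0.png')
a=cv2.resize(t[175:245,225:340],None,fx=6.5,fy=4*6.5/4,interpolation=cv2.INTER_CUBIC)[:,:740]
b=cv2.resize(s[190:270,305:415],(0,0),fx=3.6,fy=3.6,interpolation=cv2.INTER_CUBIC)
a=cv2.resize(a,(460,280))
im=np.zeros((290,870,3),np.uint8);im[:280,:460]=a;im[:288,465:465+396]=b
cv2.imwrite('pics/crop.png',im[:,:800+0] if 0 else cv2.resize(im,(800,267)))
# rack by bluish-grey mask in top
roi=t[175:245,225:345].astype(int)
print('rack px',t[200,270],t[225,320],'desk',t[240,240],t[180,330], 'disc',t[203,250],t[209,281])
E
```

```text
rack px [138 133 123] [134 127 123] desk [118 116 109] [116 116 111] disc [130 126 125] [128 126 123]
```

View pics/crop.png

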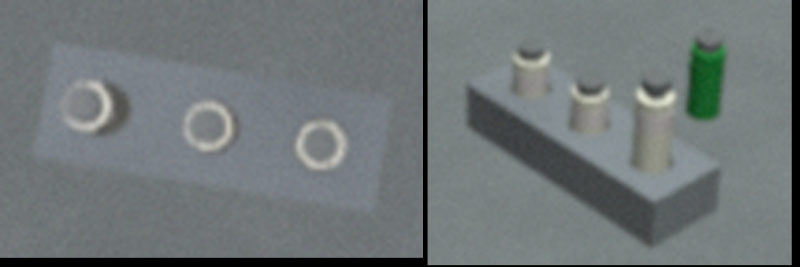

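The crop confirms it: the left bottle in the top view, front-right in the scene view, is clearly taller, white, with its stopper proud. Now its position.

```bash
python3 - <<'E'
from h import *
t=cv2.imread('pics/top0.png');s=cv2.imread('pics/scene0.png')
x0,y0=225,175
g=cv2.GaussianBlur(t,(3,3),0).astype(int)[y0:245,x0:345]
# rings: bright
m=(g.min(2)>150).astype(np.uint8)
cs,_=cv2.findContours(m,cv2.RETR_EXTERNAL,2)
for c in sorted(cs,key=cv2.contourArea)[-3:]:
    (u,v),r=cv2.minEnclosingCircle(c); u+=x0;v+=y0
    print('ring',round(u,1),round(v,1),round(r,1),'z.12',onz('top',(u,v),.12).round(4),'z.085',onz('top',(u,v),.085).round(4),'diam@.12',round(2*r/383.8*.96,4))
f=cv2.GaussianBlur(t,(5,5),0).astype(int)[y0:245,x0:345]
m2=((f[:,:,0]-f[:,:,2])>9)|(f.min(2)>118)
m2=cv2.morphologyEx(m2.astype(np.uint8),cv2.MORPH_CLOSE,np.ones((9,9)));m2=cv2.morphologyEx(m2,cv2.MORPH_OPEN,np.ones((7,7)))
cs,_=cv2.findContours(m2,cv2.RETR_EXTERNAL,2);c=max(cs,key=cv2.contourArea)
bp=cv2.boxPoints(cv2.minAreaRect(c))+[x0,y0]
w=np.array([onz('top',p,.05) for p in bp]);print(bp.round(1),w.round(4),'centre',w.mean(0).round(4),'sides',np.linalg.norm(w-np.roll(w,1,0),axis=1).round(4))
# scene ring of tall: bright
gs=s.astype(int)[190:270,305:415];m=(gs.min(2)>165).astype(np.uint8)
cs,_=cv2.findContours(m,cv2.RETR_EXTERNAL,2)
for c in sorted(cs,key=cv2.contourArea)[-4:]:
    x,y,ww,h=cv2.boundingRect(c);print('scene',x+305,y+190,ww,h,cv2.contourArea(c))
# gel, tape, thermometer, green rough
for n,p,z in(('gel',(484,194),.08),('tape',(180,238),.02),('therm',(165,155),.03),('green',(270,265),.08)):print(n,onz('top',p,z).round(3))
E
```

```text
ring 247.8 203.2 7.0 z.12 [0.5255 0.1743 0.12  ] z.085 [0.527 0.181 0.085] diam@.12 0.0348
ring 311.0 214.0 6.7 z.12 [0.4939 0.0163 0.12  ] z.085 [0.4942 0.0172 0.085 ] diam@.12 0.0336
ring 280.5 208.8 6.3 z.12 [0.509  0.0924 0.12  ] z.085 [0.5098 0.0961 0.085 ] diam@.12 0.0317
[[232.4 218.1]
 [238.1 184.8]
 [331.3 200.6]
 [325.7 233.8]] [[ 0.4895  0.2296  0.05  ]
 [ 0.5788  0.2131  0.05  ]
 [ 0.5291 -0.0374  0.05  ]
 [ 0.4404 -0.0197  0.05  ]] centre [0.5094 0.0964 0.05  ] sides [0.2541 0.0908 0.2554 0.0905]
scene 332 208 1 1 0.0
scene 353 218 6 3 1.5
scene 338 206 4 4 4.0
scene 368 217 12 5 16.0
gel [ 0.534 -0.434  0.08 ]
tape [0.439 0.382 0.02 ]
therm [0.669 0.418 0.03 ]
green [0.365 0.127 0.08 ]
```

The tall bottle axis is at (0.5255, 0.1743). It lies 80 mm further along the row than the middle bottle, as it must, and the ring measures 34.8 mm against 34. The rack yaw is about -11°. I'll move above it with the fingers shut, closing axis across the row.

```bash
python3 -m creep '[-0.432,-0.304,0.03,0,0,81,-1,-0.432,-0.304,0.03,0,0,81,-1,-0.432,-0.304,0.03,0,0,81,-1,-0.432,-0.304,0.03,0,0,81,-1,-0.432,-0.304,0.03,0,0,81,-1,-0.432,-0.304,0.03,0,0,81,-1,-0.432,-0.304,0.03,0,0,81,-1,-0.432,-0.304,0.03,0,0,81,-1,-0.432,-0.304,0.03,0,0,81,-1,-0.432,-0.304,0.03,0,0,81,-1,-0.432,-0.304,0.03,0,0,81,-1,-0.432,-0.304,0.03,0,0,81,-1]' 20
cat > st.py <<'E'
from h import *
import sys
o=get_obs();R=np.array(o['orientation']);p=np.array(o['ee_pos'])
print('t',o['time'],'p',p.round(4),'F',np.round(o['force'],1),'w',round(o['gripper_width'],3),'ff',np.round(o['finger_force'],1),'q',np.round(o['joint_positions'],2))
print(R.round(3))
if len(sys.argv)>3:
    tgt=np.array([float(a) for a in sys.argv[1:4]]);print('tool shift',(R.T@(tgt-p)).round(4))
    from scipy.spatial.transform import Rotation as S
    a=np.radians(-11.2);y=np.array([np.cos(a),np.sin(a),0]);z=np.array([0,0,-1.]);T=np.c_[np.cross(y,z),y,z]
    print('turn to grasp',np.degrees(S.from_matrix(R.T@T).as_rotvec()).round(2))
E
python3 st.py .5255 .1743 .19
```

```text
time: 1.1
ee_pos: [0.5094, 0.1964, 0.194]
orientation: [[0.202, 0.979, -0.0], [0.979, -0.202, 0.0], [0.0, -0.0, -1.0]]
force: [1.1, 0.0, -0.8]
gripper_width: 0.176
finger_force: 0.0
t 1.1 p [0.5094 0.1964 0.194 ] F [ 1.1  0.  -0.8] w 0.176 ff 0.0 q [-0.76  0.12  0.37  1.76 -0.04  1.27 -0.58]
[[ 0.202  0.979 -0.   ]
 [ 0.979 -0.202  0.   ]
 [ 0.    -0.    -1.   ]]
tool shift [-0.0184  0.0202  0.004 ]
turn to grasp [-0.01 -0.01 -0.44]
```

```bash
python3 -m creep '[0,0,0,0,0,0,-1,0,0,0,0,0,0,-1,0,0,0,0,0,0,-1,0,0,0,0,0,0,-1]' >/dev/null; python3 st.py .5255 .1743 .19; python3 - <<'E'
from h import *
c=calibration('wrist');im=capture('wrist')[:,:,::-1].copy();cv2.imwrite('pics/w1.png',im)
for P in ([.5255,.1743,.12],[.5255,.1743,.138]):
    q=np.array(c['rotation']).T@(np.array(P)-c['xyz']);print(cv2.projectPoints(q[None],np.zeros(3),np.zeros(3),np.array(c['K']),np.array(c['distortion']))[0].ravel().round(1))
E
```

```text
t 1.4333 p [0.508  0.1998 0.194 ] F [-1.   0.1  0.8] w 0.009 ff 0.0 q [-0.76  0.12  0.37  1.76 -0.04  1.27 -0.58]
[[ 0.194  0.981 -0.001]
 [ 0.981 -0.194  0.   ]
 [ 0.    -0.001 -1.   ]]
tool shift [-0.0216  0.0221  0.0039]
turn to grasp [-0.05 -0.01  0.02]
[337.9 238. ]
[339.8 247.6]
```

View pics/w1.png

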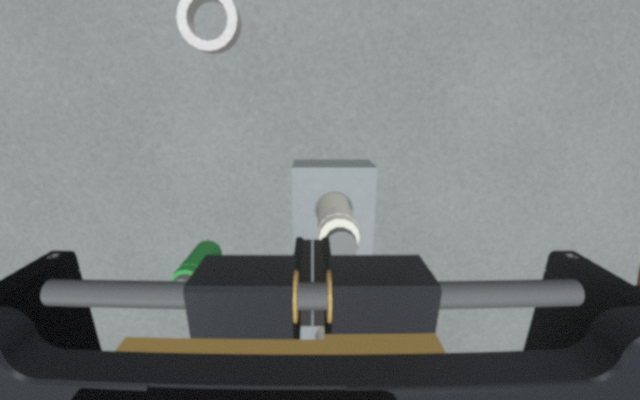

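The wrist view shows the bottle ring centred near (338,238) and the stopper near (342,243). That matches the projected (338,238) and (340,248) within a few mm. Next: centre above it, tips 15 mm over the stopper.

```bash
python3 -m creep '[-0.0216,0.0221,0.01,0,0,0,-1,-0.0216,0.0221,0.02,0,0,0,-1,-0.0216,0.0221,0.04,0,0,0,-1,-0.0216,0.0221,0.04,0,0,0,-1,-0.0216,0.0221,0.04,0,0,0,-1]' >/dev/null; python3 st.py .5255 .1743 .132; 
```

```text
t 1.9 p [0.525  0.1735 0.1533] F [-0.1  0.1  0.6] w 0.004 ff 0.0 q [-0.72  0.17  0.39  1.8  -0.07  1.2  -0.5 ]
[[ 0.195  0.981 -0.002]
 [ 0.981 -0.195 -0.001]
 [-0.001 -0.002 -1.   ]]
tool shift [0.0009 0.0004 0.0213]
turn to grasp [-0.13  0.08 -0.02]
```

```bash
python3 -m creep '[0.001,0,0.01,0,0,0,-1,0.001,0,0.013,0,0,0,-1,0.001,0,0.015,0,0,0,-1,0.001,0,0.016,0,0,0,-1,0.001,0,0.017,0,0,0,-1,0.001,0,0.018,0,0,0,-1,0.001,0,0.019,0,0,0,-1,0.001,0,0.02,0,0,0,-1,0.001,0,0.02,0,0,0,-1]' >/dev/null; python3 st.py .5255 .1743 .132; 
```

```text
t 2.65 p [0.5278 0.1742 0.1362] F [-1.3  0.1  6.9] w 0.006 ff 3.4 q [-0.72  0.18  0.39  1.81 -0.08  1.16 -0.5 ]
[[ 0.197  0.98   0.003]
 [ 0.98  -0.197  0.002]
 [ 0.002  0.003 -1.   ]]
tool shift [-0.0004 -0.0023  0.0042]
turn to grasp [ 0.15 -0.13 -0.13]
```

```bash
python3 -m creep '[0,-0.001,0.001,0,0,0,-1,0,-0.001,0.002,0,0,0,-1,0,-0.001,0.003,0,0,0,-1,0,-0.001,0.004,0,0,0,-1,0,-0.001,0.005,0,0,0,-1,0,-0.001,0.006,0,0,0,-1,0,-0.001,0.006,0,0,0,-1]' >/dev/null; python3 st.py .5255 .1743 .132; 
```

```text
t 3.2333 p [0.5284 0.1747 0.1325] F [-1.7 -1.3 15.8] w 0.004 ff 7.9 q [-0.72  0.18  0.39  1.82 -0.08  1.14 -0.5 ]
[[ 0.197  0.98   0.006]
 [ 0.98  -0.197  0.003]
 [ 0.004  0.006 -1.   ]]
tool shift [-0.001  -0.0028  0.0004]
turn to grasp [ 0.33 -0.25 -0.14]
```

```bash
python3 -m creep '[0,-0.001,0.002,0,0,0,-1,0,-0.001,0.004,0,0,0,-1,0,-0.001,0.005,0,0,0,-1,0,-0.001,0.005,0,0,0,-1,0,-0.001,0.005,0,0,0,-1]' >/dev/null; python3 st.py .5255 .1743 .132; 
```

```text
t 3.65 p [0.5308 0.1758 0.1324] F [-3.6 -2.2 34.8] w 0.006 ff 17.2 q [-0.72  0.18  0.39  1.82 -0.08  1.14 -0.5 ]
[[ 0.197  0.98   0.014]
 [ 0.98  -0.197  0.007]
 [ 0.009  0.012 -1.   ]]
tool shift [-0.0026 -0.0049  0.0003]
turn to grasp [ 0.71 -0.54 -0.16]
```

The stopper is home: the force rose to 35 N at an unchanged tip height of 132.4 mm. Now retract and open.

```bash
python3 -m creep '[0,0,-0.02,0,0,0,-1,0,0,-0.06,0,0,0,1,0,0,-0.06,0,0,0,1,0,0,-0.06,0,0,0,1,0,0,-0.06,0,0,0,1,0,0,-0.06,0,0,0,1,0,0,-0.06,0,0,0,1,0,0,-0.06,0,0,0,1]' >/dev/null; python3 st.py .5255 .1743 .08; python3 - <<'E'
from h import *
cv2.imwrite('pics/w2.png',capture('wrist')[:,:,::-1])
c=calibration('wrist')
for P in ([.5255,.1743,.12],[.5255,.1743,.132]):
    q=np.array(c['rotation']).T@(np.array(P)-c['xyz']);print(cv2.projectPoints(q[None],np.zeros(3),np.zeros(3),np.array(c['K']),np.array(c['distortion']))[0].ravel().round(1))
E
```

```text
t 4.3167 p [0.5239 0.1739 0.1821] F [ 0.   0.5 -0.3] w 0.453 ff 0.0 q [-0.73  0.14  0.39  1.76 -0.06  1.25 -0.52]
[[ 0.196  0.981 -0.002]
 [ 0.981 -0.196 -0.001]
 [-0.001 -0.002 -1.   ]]
tool shift [0.0008 0.0017 0.1021]
turn to grasp [-0.09  0.07 -0.13]
[312.6 217.2]
[312.6 222.9]
```

View pics/w2.png

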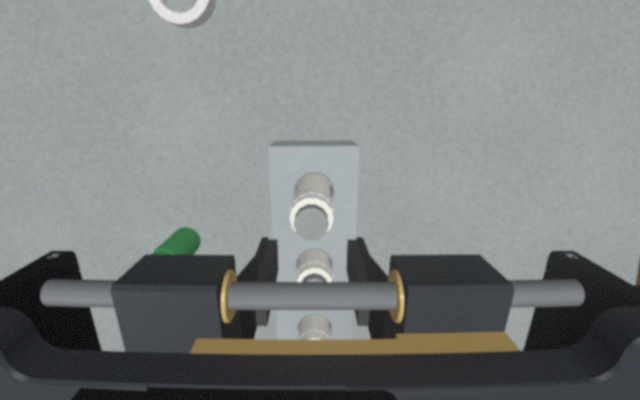

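The bottle ring is at (312,215) against the projected (313,217), so the axis is confirmed. Finish opening, then descend around it.

```bash
python3 -m creep '[0.001,0.002,0,0,0,0,1,0.001,0.002,0,0,0,0,1,0.001,0.002,0,0,0,0,1,0.001,0.002,0,0,0,0,1,0.001,0.002,0,0,0,0,1,0.001,0.002,0.03,0,0,0,1,0.001,0.002,0.05,0,0,0,1,0.001,0.002,0.07,0,0,0,1,0.001,0.002,0.09,0,0,0,1,0.001,0.002,0.102,0,0,0,1,0.001,0.002,0.102,0,0,0,1,0.001,0.002,0.102,0,0,0,1]'  >/dev/null; python3 st.py .5255 .1743 .08
python3 -m creep '[0,0,0,0,0,0,-1,0,0,0,0,0,0,-1,0,0,0,0,0,0,-1,0,0,0,0,0,0,-1,0,0,0,0,0,0,-1,0,0,0,0,0,0,-1,0,0,0,0,0,0,-1,0,0,0,0,0,0,-1,0,0,0,0,0,0,-1]' 30 >/dev/null; python3 st.py
```

```text
t 5.3667 p [0.5266 0.1747 0.0812] F [ 0.2 -0.3  0.4] w 0.998 ff 0.0 q [-0.71  0.24  0.39  1.87 -0.1   1.05 -0.48]
[[ 0.196  0.981 -0.001]
 [ 0.981 -0.196 -0.   ]
 [-0.001 -0.001 -1.   ]]
tool shift [-0.0006 -0.001   0.0012]
turn to grasp [-0.03  0.03 -0.13]
t 6.1167 p [0.5267 0.1748 0.0812] F [-0.6  0.6  0.7] w 0.4 ff 0.1 q [-0.71  0.24  0.39  1.87 -0.1   1.05 -0.48]
[[ 0.196  0.981 -0.   ]
 [ 0.981 -0.196  0.   ]
 [ 0.    -0.    -1.   ]]
```

Width 0.4 × 87 = 35 mm, just touching. Firm the grip at 40 N.

```bash
python3 -m creep '[0,0,0,0,0,0,-1,0,0,0,0,0,0,-1,0,0,0,0,0,0,-1,0,0,0,0,0,0,-1,0,0,0,0,0,0,-1]' 40 >/dev/null; python3 st.py
python3 -m creep '[0,0,-0.005,0,0,0,-1,0,0,-0.01,0,0,0,-1,0,0,-0.02,0,0,0,-1,0,0,-0.03,0,0,0,-1,0,0,-0.04,0,0,0,-1,0,0,-0.04,0,0,0,-1]' >/dev/null; python3 st.py
```

```text
t 6.5333 p [0.5266 0.1747 0.0812] F [ 0.3 -0.2 -1. ] w 0.382 ff 39.9 q [-0.71  0.24  0.39  1.87 -0.1   1.05 -0.48]
[[ 0.196  0.981 -0.   ]
 [ 0.981 -0.196 -0.   ]
 [-0.    -0.    -1.   ]]
t 7.0333 p [0.5286 0.1754 0.1244] F [ 0.8  0.7 -0. ] w 0.38 ff 39.9 q [-0.72  0.2   0.39  1.83 -0.08  1.13 -0.5 ]
[[ 0.197  0.98   0.005]
 [ 0.98  -0.197  0.002]
 [ 0.003  0.004 -1.   ]]
```

```bash
python3 -m creep '[0,0,-0.02,0,0,0,-1,0,0,-0.04,0,0,0,-1,0,0,-0.06,0,0,0,-1,0,0,-0.09,0,0,0,-1,0,0,-0.12,0,0,0,-1,0,0,-0.15,0,0,0,-1,0,0,-0.18,0,0,0,-1,0,0,-0.21,0,0,0,-1,0,0,-0.23,0,0,0,-1,0,0,-0.23,0,0,0,-1,0,0,-0.23,0,0,0,-1]' >/dev/null; python3 st.py; python3 - <<'E'
from h import *
cv2.imwrite('pics/s2.png',cv2.resize(capture('scene')[100:300,250:550,::-1],None,fx=2,fy=2))
E
```

```text
t 7.95 p [0.5272 0.1748 0.3524] F [-0.5  0.7 -1.2] w 0.384 ff 39.9 q [-0.74  0.08  0.4   1.49 -0.03  1.58 -0.54]
[[ 0.197  0.98   0.002]
 [ 0.98  -0.197  0.001]
 [ 0.002  0.002 -1.   ]]
```

View pics/s2.png

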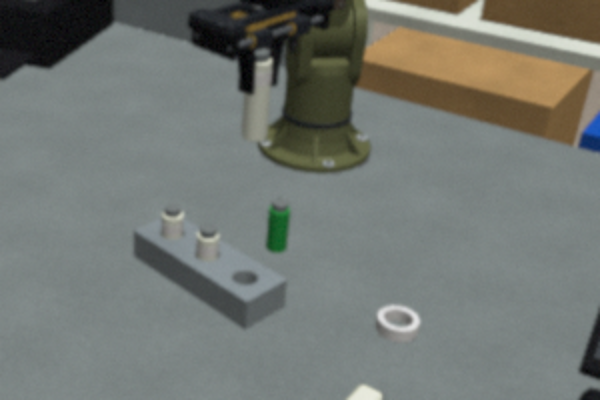

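The picture shows the bottle hanging upright in the fingers with the stopper home. The hole at (243,277) is empty and the short bottles are undisturbed. Now tip it outward about the tool's x axis, arcing around the wrist.

```bash
python3 -m creep '[0,0.026,-0.001,-6,0,0,-1,0,0.052,-0.005,-12,0,0,-1,0,0.077,-0.012,-18,0,0,-1,0,0.102,-0.022,-24,0,0,-1,0,0.125,-0.033,-30,0,0,-1,0,0.147,-0.048,-36,0,0,-1,0,0.167,-0.064,-42,0,0,-1,0,0.186,-0.083,-48,0,0,-1,0,0.202,-0.103,-54,0,0,-1,0,0.216,-0.125,-60,0,0,-1,0,0.228,-0.148,-66,0,0,-1,0,0.238,-0.173,-72,0,0,-1]' 50 >/dev/null; python3 st.py
```

```text
t 9.0 p [0.7597 0.1286 0.5218] F [-0.4 -1.9 -1.4] w 0.38 ff 49.9 q [-0.75 -0.11  0.23  1.84  1.3   0.72 -1.44]
[[ 0.195  0.303  0.933]
 [ 0.981 -0.058 -0.186]
 [-0.002  0.951 -0.308]]
```

```bash
python3 -m creep '[0,0,0,-4,0,0,-1,0,0,0,-8,0,0,-1,0,0,0,-12,0,0,-1,0,0,0,-15,0,0,-1,0,0,0,-15,0,0,-1,0,0,0,-15,0,0,-1,0,0,0,-15,0,0,-1,0,0,0,-15,0,0,-1,0,0,0,-15,0,0,-1]' >/dev/null; python3 st.py; python3 - <<'E'
from h import *
cv2.imwrite('pics/s3.png',cv2.resize(capture('scene')[0:300,200:600,::-1],None,fx=2,fy=2))
E
```

```text
t 9.75 p [0.7602 0.1279 0.5256] F [ 0.  -0.3 -0.8] w 0.384 ff 49.9 q [-0.72 -0.09  0.19  2.    1.87  0.78 -2.01]
[[ 0.197  0.05   0.979]
 [ 0.98  -0.012 -0.196]
 [ 0.002  0.999 -0.052]]
```

View pics/s3.png

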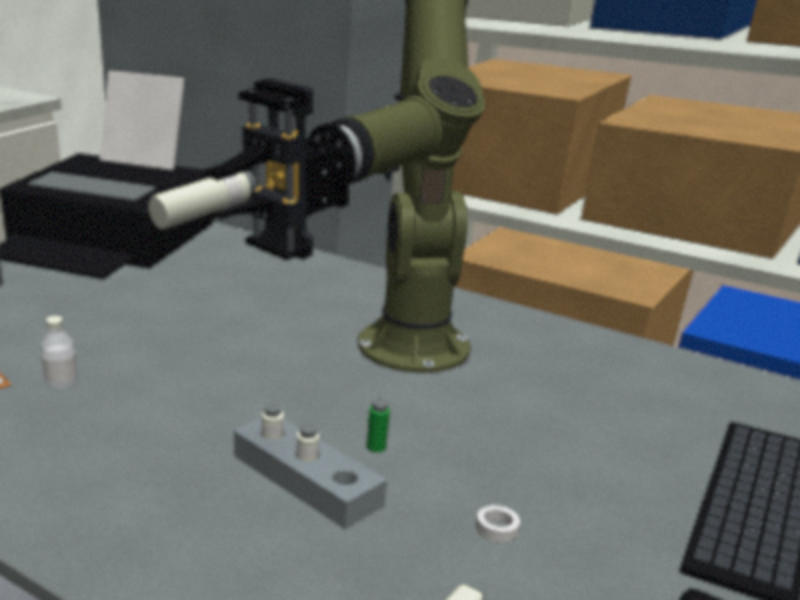

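The picture shows the bottle level in the fingers, with its underside at (165,210), well above the desk and touching nothing else. I'm handing it in.

```bash
python3 -c "
from plant import *
print(max(abs(v) for v in get_obs()['qvel']));print(ctrl.finish_job())"
```

```text
0.006609094358000083
the job is handed in; nothing more can be done
None
```

The job is handed in: I pressed the stopper home, drew the tall bottle straight up out of the block, and the arm now holds it still and about level, roughly 0.5 m above the desk; no verdict came back.

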